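Right the tamping stand and thread its plunger rod

ROBOT

A 6-joint arm with a two-finger parallel gripper is mounted at the origin on a cart in front of the work surface, level with it; the furniture and walls round the work are solid. World frame = base frame: x ahead of the robot, y to its left, z up, the work surface at z = 0. Lengths are in m, angles in rad, forces in N, time in s.
With the tool pointing down it reaches from about 0.3 to 0.85 m from the base axis. Payload 4.2 kg.
Tool frame: the origin (TCP) lies at the very end of the fingers, on their centre line; the grasp point (between the pads) lies ctrl.grip_point_offset behind it (ctrl.grip_point_offset is the distance from the TCP to the grasp point, in m); z points along the fingers, y is the line along which they close (so a half turn about z gives the same grasp; the last joint's range is limited). The gripper opens to 91 mm and grips with 3 to 60 N. Pads are 32 mm wide; open, the fingers measure 118 mm over their backs; the gripper's body (76 mm by 178 mm) begins 60 mm behind the grasp point.
Start: joints at [1.216, 0.32, 1.565, -0, 1.257, -0.02], TCP at [0.189, 0.543, 0.185] pointing down, gripper open.
Joint ranges: [-3.11, 3.11], [-0.84, 2.01], [0.21, 2.61], [-1.34, 4.49], [0.05, 2.63], [-2.56, 2.56]. Speed limits (rad/s): [2.57, 2.57, 3.14, 3.14, 3.14, 3.14].

INTERFACE

Orientations are given as a unit quaternion [w, x, y, z].
In Python, from station import ctrl, viewer gives the robot as it stands.
- The arm moves only by the tool send_rows, never from a script. Its arguments are lists of equal length, an entry for each row: "delta_pos": the shift along the tool's x, y, z in units of 60 mm (1.0 is 60 mm), a list of three; "twist": the turn about the tool's z in units of 5 degrees (1.0 is 5 degrees). In form: {"delta_pos": [[x, y, z], ...], "twist": [twist, ...]}. A call has 1 to 20 rows; each row shifts and turns the commanded pose from where the row before left it, along the tool's axes as they then stand; what a row does not reach is not made up. A row lasts 1/8 s, in which the tool goes at most 62.5 mm and 10.7 degrees, less where a joint would pass 70% of its speed; a pose out of reach is approached as far as the arm can. A call is refused whole if a number of a shift passes 1 or a number of a turn 1, either way. A call with a gripper value outside its range is refused whole. "gripper" is the finger opening in mm, from 0 to 91.2, set as the call begins (left out, the last holds). The fingers move at their own pace and stop on an object; the grip force is fixed at half the most. Time passes only in rows, so rows that do not move let the fingers close. It gives the time, the measured TCP pose, the force, the opening and the grip force at its end, in the units of the state.
- ctrl.read_state(): the state, without advancing time (a new reading comes with each control period).
- viewer.capture(name): name is "side" or "top" or "wrist"; returns (picture, depth): 480x640x3 uint8, blue, green, red; 480x640 float32, m along the optical axis (not along the pixel's ray), 0 where there is no reading.
- viewer.calibration(name): a dict with "camera_matrix" (3x3 intrinsics, pixels), "distortion" ([k1, k2, p1, p2, k3] as OpenCV has them; the pictures are not rectified), "cam_to_world" (4x4, takes a point from camera to world coordinates); the wrist camera has in their place "T_tool_cam" (4x4, takes a point from camera to tool coordinates, whose origin is the TCP and whose axes are the flange's). Camera axes: x right, y up, looking along -z (the intrinsics and any distortion apply to the point x, -y, -z); pixel columns grow to the right and rows downward; lengths in m; the calibration is good to about 2 mm. A picture is of the moment at which its call begins: read the wrist's pose just before it. calibration takes no time and is no camera call.
- ctrl.job_done(): hands the job in; it is judged then, once.
The state is a dict: "t": time; "joints": joint angles; "dq": joint speeds; "joint_torque": joint torques, N m; "tcp_pos": TCP position; "tcp_rot": TCP orientation; "wrist_force": force on the tool from outside, world axes, zero at the start; "moment": the same for the moment, N m; "opening": finger opening in m; "grip_force": force on a finger pad.
Only numpy, scipy, OpenCV 4.12 (cv2) and the standard library are available. Lean on these libraries where they do the work, as an engineer would, in place of code of your own. Each camera call takes 0.05 s, during which the arm holds its last target. There are 200 camera calls.

TASK

The coffee tamping stand has been knocked over on the worktop: set it upright on its base again. Then take the plunger rod by its wooden knob out of the tool block, thread it from above through the stand's upper guide and on through the lower one, and finish still holding it by the knob, steady, with its threaded end sticking out two to three centimetres below the lower guide and the knob well clear of the upper guide, so that the tamper foot can be screwed on; do not let go. Leave the cup, the jam jar and the bowl behind it where they are.

Things in the scene. Friction and masses are not known exactly. Their poses are not given: they have to be found in the camera images.
- stand: Tamping stand, loose, 0.75 kg, most of it in the matt black base plate: 120 (x) x 100 (y) x 14 mm. Steel column, two black guide arms with brass guides, total height 150 mm. Origin: centre of the base's underside; z along the column, away from the base; +x from column to guides. At the start it lies on its -y side (+y up), resting on the base's edge and the upper arm.
- column_mid (a point): Middle of the stand's bare steel column between the two arms, 102 mm above the underside, at the stand's x = -42 mm, y = 0; axes as the stand's. Column 16 mm in diameter, 54 mm of it bare here. In the lying stand it points roughly to the world's -y and dips about 15 degrees. Lifted over about 30 degrees above level the stand drops upright by itself on its heavy base.
- upper_guide (a point): Centre of the mouth of the upper brass guide, 146 mm above the stand's underside, at its x = 15 mm, y = 0; axes as the stand's. Bore 14.4 mm, 16 mm long, its conical mouth 4 mm deep and about 24 mm wide. The arm (z = 130 to 144 mm) ends here in a 32 mm round housing and has a 32 mm clamp collar round the column.
- lower_guide (a point): Centre of the underside of the lower guide, 60 mm above the stand's underside and exactly below the upper guide; axes as the stand's. Same arm, bore and mouth as the upper one: its mouth lies 16 mm above this point and 70 mm below the upper guide's mouth. 46 mm of free height between it and the base plate.
- rod: Plunger rod, loose, about 0.22 kg: steel shaft of 12 mm diameter; lower end an 8 mm threaded stud 9 mm long with a short cone to the shaft; upper end a 26 mm brass collar (134 to 140 mm above the tip) and a round wooden knob, 140 to 192 mm above the tip. Origin: the lower tip; z along the shaft to the knob. It starts upright (to 4 degrees) in the tool block, tip 8 mm above the worktop.
- rod_tip (a point): The lower tip of the plunger rod (end of the threaded stud); axes as the rod's.
- rod_collar (a point): Underside of the rod's brass collar, on the rod's axis, 134 mm above the tip.
- rod_knob (a point): Middle of the round wooden knob, where to grip it, 166 mm above the tip; 29 mm wide in every direction.
- tool_block: Dark wooden tool block fixed to the worktop, 64 (x) x 130 (y) x 40 mm; the rod stands in a 15 mm bore, 32 mm deep, at y = +34 mm; on the other half lies the round steel tamper foot, up to 62 mm above the worktop. Origin: centre of its underside.
- cabinet_edge (a point): A point on the lower front edge of the dark wall cabinet that hangs over the back of the worktop: its front lies in x = 0.611 m, from y = -0.48 m leftwards past the sink, from z = 0.463 m up, and its bar handles stand some 40 mm further out. Keep wrist and forearm in front of it. It does not move.
- cup_white: White mug, 90 mm diameter, 96 mm high; a bystander. Origin: on its underside.
- jam_jar: Jam jar with red content and a yellow lid, 61 mm diameter, 75 mm high; a bystander. Origin: centre of its underside.
- bowl_white: Small white bowl, 115 mm diameter, 56 mm high; a bystander. Origin: centre of its underside.

How it is judged:
By the outcome, as a careful person would: the job done as asked, in the order asked, and still so for the second after the job is handed in, while the arm keeps its last pose, push and grip.
It also fails if it takes over 72 s, if anything falls off the work surface, if the arm or the gripper's body presses on something with over 40 N, if the wrist force passes 120 N, or if a joint passes its speed limit or range.

## Working session

There is one attempt and no reset: what is moved stays moved. The work goes in short steps, Python scripts to look and compute and a tool call to move; the robot and the scene stay as the last step left them, time stands still between calls to the robot, and variables do not carry over. Pictures are saved under pics/ and viewed, at most 10 in all, crops included, and the job is handed in when it is done.

Besides the shell and the picture viewer there is one more tool, called after "Call:" as a command line: name --pt "numbers of a row" for each row, then --argument value for the rest. send_rows: Moves the arm, as the interface text tells. Its arguments: {"type":"object","properties":{"delta_pos":{"type":"array"},"twist":{"type":"array"},"gripper":{"type":"number"}},"required":["delta_pos","twist"]}

```bash
ls; mkdir -p pics
python3 - <<'E'
from station import ctrl, viewer
import cv2, numpy as np
print(ctrl.read_state(), ctrl.grip_point_offset)
ims=[]
for n in ["side","top"]:
    p,d=viewer.capture(n); cv2.imwrite(f"pics/{n}0.png",p); np.save(f"pics/{n}0.npy",d)
    c=viewer.calibration(n); print(n,c)
print(viewer.calibration("wrist"))
E
```

```text
pics
{'t': 0.0, 'joints': array([ 1.21600669e+00,  3.20295996e-01,  1.56568550e+00, -1.18267010e-05,
        1.25743209e+00, -2.00162311e-02]), 'dq': array([-0.00180196,  0.00169149, -0.00029459, -0.00137002,  0.00088593,
        0.0002277 ]), 'joint_torque': array([-7.62525688e-04, -4.12459981e+01, -2.31975889e+01,  7.26536172e-02,
        4.55107063e-02, -1.17400205e-04]), 'tcp_pos': array([0.18873091, 0.54253396, 0.18381549]), 'tcp_rot': array([-1.64101842e-04,  1.66604278e-01,  9.86023420e-01, -8.95573079e-04]), 'wrist_force': array([-0.25291579, -0.63890319,  0.27117862]), 'moment': array([-0.01276232, -0.04053236,  0.01138267]), 'grip_force': 0.0, 'opening': 0.0910816826556223} 0.0188
side {'camera_matrix': array([[451.76721141,   0.        , 326.43597741],
       [  0.        , 451.76721141, 242.56088174],
       [  0.        ,   0.        ,   1.        ]]), 'distortion': array([-0.01791844,  0.        ,  0.        ,  0.        ,  0.        ]), 'cam_to_world': array([[ 0.96654444,  0.1812598 , -0.18148478,  0.37209268],
       [-0.25588216,  0.63233481, -0.73121612, -0.8868015
[... 566 characters left out ...]
0.9797924 ,  1.62434254],
       [ 0.        ,  0.        ,  0.        ,  1.        ]])}
{'camera_matrix': array([[390.07034477,   0.        , 322.13493992],
       [  0.        , 390.07034477, 234.30449934],
       [  0.        ,   0.        ,   1.        ]]), 'distortion': array([-0.0476505,  0.       ,  0.       ,  0.       ,  0.       ]), 'T_tool_cam': array([[ 1.36522605e-04,  9.68037851e-01,  2.50804106e-01,
         7.11186447e-02],
       [ 9.99999418e-01,  1.36310654e-04, -1.07046253e-03,
        -7.03859995e-04],
       [-1.07043552e-03,  2.50804106e-01, -9.68037269e-01,
        -1.98686691e-01],
       [ 0.00000000e+00,  0.00000000e+00,  0.00000000e+00,
         1.00000000e+00]])}
```

View pics/side0.png

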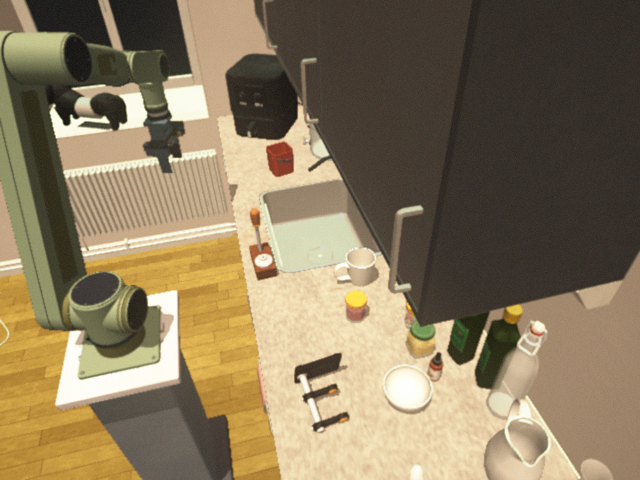

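View pics/top0.png

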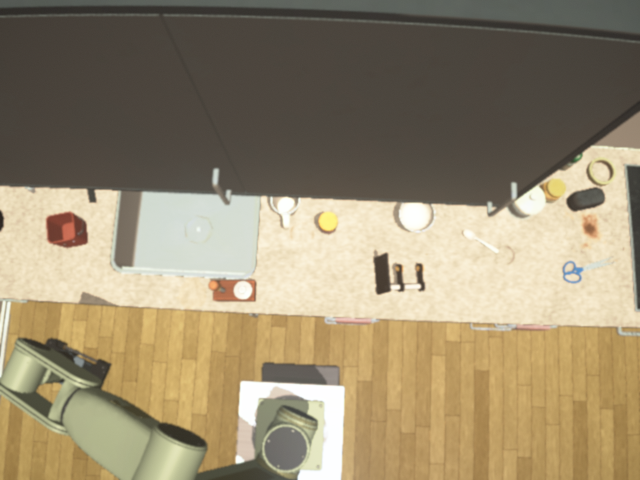

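The side view shows the lying stand at about (320,395): base at (318,367), column running down to (320,428), guides on the +x side. The rod knob is at (255,216) in the tool block. In the top view the base is at (382,272), the column along row 287, the guides at (398,268) and (418,268), and the knob at (213,286).

```bash
cat > h.py <<'E'
import numpy as np, cv2
from station import ctrl, viewer
from scipy.spatial.transform import Rotation as R
def Twc(name, st=None):
    c=viewer.calibration(name)
    if name!="wrist": return c["cam_to_world"]
    st=st or ctrl.read_state(); T=np.eye(4); w,x,y,z=st["tcp_rot"]
    T[:3,:3]=R.from_quat([x,y,z,w]).as_matrix(); T[:3,3]=st["tcp_pos"]
    return T@c["T_tool_cam"]
def rays(name,uv,T):
    c=viewer.calibration(name)
    n=cv2.undistortPoints(np.asarray(uv,float).reshape(-1,1,2),c["camera_matrix"],c["distortion"])[:,0]
    d=np.c_[n[:,0],-n[:,1],-np.ones(len(n))]
    return T[:3,3], d@T[:3,:3].T
def onplane(name,uv,z,T):
    o,d=rays(name,uv,T); return o+d*((z-o[2])/d[:,2])[:,None]
def cloud(name,depth,T):
    v,u=np.mgrid[0:480,0:640]; uv=np.c_[u.ravel(),v.ravel()]
    o,d=rays(name,uv,T); P=(o+d*depth.reshape(-1,1)); P[depth.ravel()<=0]=np.nan
    return P.reshape(480,640,3)
def tri(a,b):
    (o1,d1),(o2,d2)=a,b; d1=d1/np.linalg.norm(d1); d2=d2/np.linalg.norm(d2)
    s=np.linalg.lstsq(np.c_[d1,-d2],o2-o1,rcond=None)[0]
    p,q=o1+s[0]*d1,o2+s[1]*d2; return (p+q)/2, np.linalg.norm(p-q)
E
python3 - <<'E'
from h import *
for n in ["side","top"]:
    im=cv2.imread(f"pics/{n}0.png"); d=np.load(f"pics/{n}0.npy"); P=cloud(n,d,Twc(n))
    box=lambda lo,hi:np.all((P>lo)&(P<hi),axis=2)
    m=box([.2,-.42,.02],[.5,-.02,.2]); g=im.max(2)
    dark=m&(g<70); br=m&(g>130)
    for k,mm in (("dark",dark),("bright",br)):
        Q=P[mm]; 
        if len(Q): print(n,k,len(Q),Q.min(0).round(3),Q.max(0).round(3),np.median(Q,0).round(3))
    hsv=cv2.cvtColor(im,cv2.COLOR_BGR2HSV)
    m=box([.2,0.1,.14],[.5,.45,.23])&(hsv[...,1]>100); Q=P[m]
    v,u=np.nonzero(m); print(n,"knob",len(Q),Q.min(0).round(3),Q.max(0).round(3),Q.mean(0).round(4),u.mean(),v.mean())
    m=box([.2,.05,.03],[.6,.45,.05]); Q=P[m]; print(n,"block",len(Q),Q.min(0).round(3),Q.max(0).round(3))
E
```

```text
side dark 366 [ 0.437 -0.4    0.021] [ 0.5   -0.263  0.101] [ 0.474 -0.28   0.061]
side bright 370 [ 0.436 -0.405  0.02 ] [ 0.499 -0.264  0.099] [ 0.46  -0.336  0.037]
side knob 162 [0.411 0.207 0.142] [0.44  0.237 0.203] [0.4246 0.2175 0.177 ] 254.820987654321 217.09259259259258
side block 433 [0.392 0.122 0.03 ] [0.461 0.259 0.05 ]
top dark 1 [ 0.443 -0.261  0.049] [ 0.443 -0.261  0.049] [ 0.443 -0.261  0.049]
top bright 218 [ 0.434 -0.403  0.02 ] [ 0.5   -0.262  0.104] [ 0.46  -0.332  0.04 ]
top knob 95 [0.407 0.213 0.143] [0.435 0.236 0.208] [0.4203 0.2225 0.1905] 214.10526315789474 285.3157894736842
top block 578 [0.389 0.127 0.03 ] [0.457 0.256 0.05 ]
```

Call:
send_rows --pt "0 0 -0.15" --pt "0 0 -0.15" --pt "0 0 -0.15" --pt "0 0 -0.15" --pt "0 0 -0.15" --pt "0 0 -0.15" --pt "0 0 -0.15" --pt "0 0 -0.15" --pt "0 0 -0.15" --pt "0 0 -0.15" --pt "0 0 -0.15" --pt "0 0 -0.15" --pt "0 0 -0.1" --pt "0 0 -0.1" --twist '[1,1,1,1,1,1,1,1,1,1,1,1,1,1]'

```text
t: 1.85
tcp_pos: [0.1888, 0.5428, 0.3044]
tcp_rot: [0.0, 0.703, 0.711, -0.0]
wrist_force: [-0.1, -0.1, -0.1]
opening: 0.091
grip_force: 0.0
```

Call:
send_rows --pt "-0.5 0.2 0" --pt "-0.9 0.3 0" --pt "-0.95 0.3 0" --pt "-0.95 0.3 0" --pt "-0.95 0.3 0" --pt "-0.95 0.3 0" --pt "-0.95 0.3 0" --pt "-0.95 0.3 0" --pt "-0.95 0.3 0" --pt "-0.95 0.3 0" --pt "-0.95 0.3 0" --pt "-0.95 0.3 0" --pt "-0.95 0.3 0" --pt "-0.9 0.3 0" --pt "-0.8 0.2 0" --pt "-0.5 0 0" --pt "0 0 0" --pt "0 0 0" --twist '[0,0,0,0,0,0,0,0,0,0,0,0,0,0,0,0,0,0]'

```text
t: 4.1
tcp_pos: [0.4587, -0.2953, 0.3043]
tcp_rot: [-0.001, 0.702, 0.712, 0.0]
wrist_force: [0.6, -0.2, -1.1]
opening: 0.0909
grip_force: 0.0
```

Run:
```python
from h import *
st=ctrl.read_state(); T=Twc("wrist",st); p,d=viewer.capture("wrist"); cv2.imwrite("pics/w1.png",p); np.savez("pics/w1.npz",d=d,T=T)
print(st["t"],st["tcp_pos"],st["tcp_rot"],st["joints"])
```

```text
4.1 [ 0.45868966 -0.29533056  0.30434676] [-6.24218780e-04  7.01996000e-01  7.12180573e-01  2.39545293e-04] [-5.93594640e-01  2.22954380e-01  1.40298236e+00  7.01129688e-04
  1.51679522e+00 -6.08036172e-01]
```

View pics/w1.png

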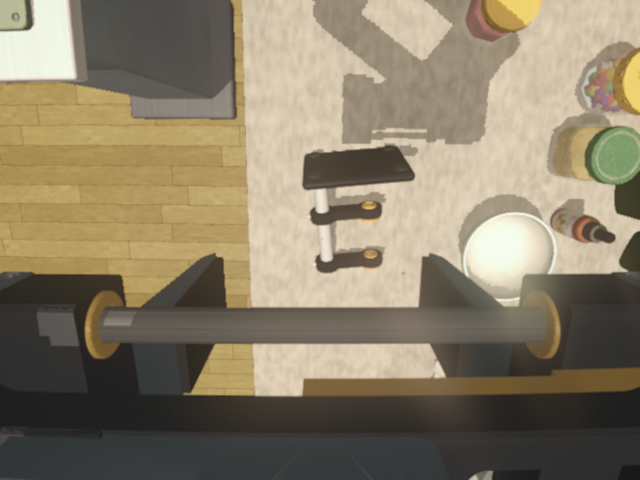

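The wrist view shows the base at (357,167), the bare column between the arms running from (324,222) to (328,252), the guides at (370,208) and (371,257), and the bowl at (510,255).

Run:
```python
from h import *
z=np.load("pics/w1.npz"); d,T=z["d"],z["T"]; im=cv2.imread("pics/w1.png"); P=cloud("wrist",d,T)
g=im.min(2)
for r0,r1 in((190,203),(224,249)):
    m=np.zeros((480,640),bool); m[r0:r1,312:336]=1; m&=(g>120)&(P[...,2]>.028)
    v,u=np.nonzero(m); Q=P[m]; print(len(Q),u.min(),u.max(),Q.mean(0).round(4))
    for r in range(r0,r1,4):
        k=m[r]; 
        if k.any(): print(r,np.nonzero(k)[0][[0,-1]],P[r][k].mean(0).round(4),P[r][k][:,2].max().round(4))
hsv=cv2.cvtColor(im,cv2.COLOR_BGR2HSV)
for name,(a,b,c,e) in dict(gl=(196,220,355,385),gu=(245,270,355,385)).items():
    m=np.zeros((480,640),bool); m[a:b,c:e]=1; m&=(hsv[...,1]>120)&(hsv[...,2]>90); Q=P[m]
    print(name,len(Q),Q.mean(0).round(4),Q.min(0).round(4),Q.max(0).round(4))
m=np.zeros((480,640),bool); m[140:192,295:420]=1; m&=(g<60)&(P[...,2]>.02); Q=P[m]; print("base",len(Q),Q.min(0).round(4),Q.max(0).round(4))
q=Q[Q[:,2]>Q[:,2].max()-.012]; vx=np.linalg.svd(q-q.mean(0))[2][0]; print("top edge dir",vx.round(3),q.mean(0).round(4))
m=np.zeros((480,640),bool); m[200:310,455:565]=1; m&=(P[...,2]>.02); Q=P[m]; print("bowl",Q.min(0).round(3),Q.max(0).round(3))
```

```text
177 314 328 [ 0.4563 -0.2963  0.0464]
190 [314 327] [ 0.4557 -0.2889  0.0482] 0.0508
194 [314 327] [ 0.4558 -0.2939  0.0467] 0.05
198 [315 327] [ 0.4565 -0.2987  0.0459] 0.0483
202 [315 328] [ 0.4571 -0.3038  0.0443] 0.0478
284 314 331 [ 0.4618 -0.348   0.0335]
224 [314 328] [ 0.4568 -0.3306  0.0442] 0.0468
228 [318 330] [ 0.4607 -0.3376  0.0358] 0.0383
232 [319 330] [ 0.4614 -0.343   0.0342] 0.0366
236 [319 330] [ 0.4615 -0.3485  0.033 ] 0.035
240 [320 331] [ 0.4628 -0.3541  0.0314] 0.0337
244 [321 330] [ 0.4629 -0.3595  0.0307] 0.0328
248 [323 330] [ 0.4643 -0.3649  0.03  ] 0.0311
gl 117 [ 0.5147 -0.3108  0.0363] [ 0.5062 -0.3252  0.0215] [ 0.5239 -0.305   0.0484]
gu 81 [ 0.5205 -0.378   0.0175] [ 0.5143 -0.3938  0.0084] [ 0.5285 -0.372   0.0298]
base 2622 [ 0.4363 -0.2781  0.02  ] [ 0.5514 -0.239   0.0981]
top edge dir [-0.996 -0.094 -0.012] [ 0.5007 -0.2675  0.0934]
bowl [ 0.487 -0.423  0.02 ] [ 0.77  -0.256  0.433]
```

Call:
send_rows --pt "0 0 0.3" --pt "-0.47 0 0.5" --pt "-0.5 -0.03 0.6" --pt "0 0 0.7" --pt "0 0 0.7" --pt "0 0 0.6" --pt "0 0 0.5" --pt "0 0 0.4" --pt "0 0 0.3" --pt "0 0 0.2" --pt "0 0 0.1" --pt "0 0 0.05" --pt "0 0 0" --pt "0 0 0" --twist '[-1,0,0,0,0,0,0,0,0,0,0,0,0,0]'

```text
t: 5.9
tcp_pos: [0.4634, -0.3545, 0.0081]
tcp_rot: [0.001, 0.67, 0.742, 0.0]
wrist_force: [-0.6, -0.2, 0.1]
opening: 0.0916
grip_force: 0.0
```

Run:
```python
from h import *
p,d=viewer.capture("wrist"); cv2.imwrite("pics/w2.png",p)
```

```text
(no output)
```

View pics/w2.png

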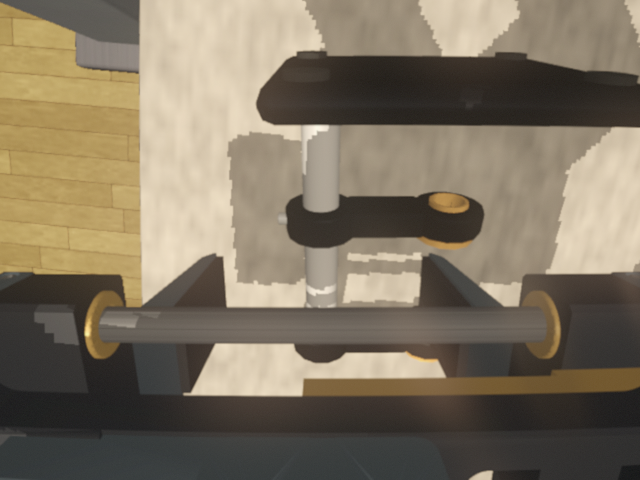

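The column (col 322) lies midway between the fingers (223 and 422), with the lower arm (row 220) and upper arm (row 350) on either side of the pads. I'll grip and lift it along the arc.

Call:
send_rows --pt "0 0 0" --pt "0 0 0" --pt "0 0 0" --pt "0 0 0" --pt "0 0 0" --pt "0 0 0" --pt "0 0 0" --twist '[0,0,0,0,0,0,0]' --gripper 0

```text
t: 6.82
tcp_pos: [0.4631, -0.3542, 0.0076]
tcp_rot: [-0.0, 0.67, 0.742, 0.0]
wrist_force: [-0.3, 0.6, -0.4]
opening: 0.0242
grip_force: 0.0
```

Call:
send_rows --pt "0.04 0 -0.1" --pt "0.04 0 -0.1" --pt "0.04 0 -0.1" --pt "0.05 0 -0.1" --pt "0.06 0 -0.1" --pt "0.07 0 -0.1" --pt "0.07 0 -0.1" --pt "0.07 0 -0.1" --pt "0.09 0 -0.08" --pt "0.09 0 -0.08" --pt "0.09 0 -0.08" --pt "0.09 0 -0.08" --pt "0 0 0" --pt "0 0 0" --twist '[0,0,0,0,0,0,0,0,0,0,0,0,0,0]'

```text
t: 8.57
tcp_pos: [0.4582, -0.3065, 0.0748]
tcp_rot: [0.0, 0.67, 0.742, 0.0]
wrist_force: [0.3, 0.5, -1.1]
opening: 0.0007
grip_force: 0.0
```

Run:
```python
from h import *
st=ctrl.read_state(); print(st["opening"],st["grip_force"],st["moment"])
p,d=viewer.capture("wrist"); q,d=viewer.capture("side"); q=q[300:460,220:460]
cv2.imwrite("pics/w3.png",np.vstack([p[0:400:1,100:580],cv2.resize(q,(480,320))])[:600*2:1][:, :]) if 0 else None
a=cv2.resize(p,(400,300)); b=cv2.resize(q,(400,267)); cv2.imwrite("pics/w3.png",np.vstack([a,b]))
```

```text
0.0006946872318228674 0.0 [-0.07497512  0.10800574  0.03042506]
```

View pics/w3.png

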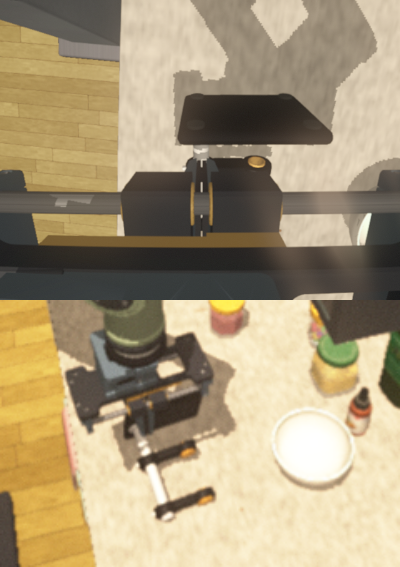

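The fingers had not closed when the lift began, so the stand is still lying down (crop: arms at (165,455) and (185,500)). I'll go up, re-measure and regrip with a longer close.

Call:
send_rows --pt "0 0 -0.4" --pt "0 0 -0.7" --pt "0 0 -0.8" --pt "0 0 -0.7" --pt "0 0 -0.6" --pt "0 0 -0.4" --pt "0 0 -0.2" --pt "0 0 0" --pt "0 0 0" --pt "0 0 0" --twist '[0,0,0,0,0,0,0,0,0,0]' --gripper 91

```text
t: 9.93
tcp_pos: [0.4578, -0.3062, 0.3016]
tcp_rot: [-0.001, 0.67, 0.742, -0.0]
wrist_force: [1.6, -0.6, -0.9]
opening: 0.0909
grip_force: 0.0
```

Run:
```python
from h import *
st=ctrl.read_state(); T=Twc("wrist",st); im,d=viewer.capture("wrist"); P=cloud("wrist",d,T); cv2.imwrite("pics/w4.png",im); np.savez("pics/w4.npz",d=d,T=T)
print(st["tcp_pos"],st["opening"])
g=im.min(2)
m=(g>115)&(P[...,2]>.026)&(P[...,2]<.055)&(P[...,0]>.44)&(P[...,0]<.485)&(P[...,1]<-.28)&(P[...,1]>-.40)
for r in range(480):
    k=m[r]
    if k.sum()>5 and r%4==0: print(r,np.nonzero(k)[0][[0,-1]],P[r][k].mean(0).round(4),P[r][k][:,2].max().round(4))
hsv=cv2.cvtColor(im,cv2.COLOR_BGR2HSV)
m=(hsv[...,1]>120)&(hsv[...,2]>90)&(P[...,0]>.49)&(P[...,0]<.55)&(P[...,1]>-.42)&(P[...,1]<-.29)&(P[...,2]<.06)
for nm,k in(("gl",P[...,1]>-.345),("gu",P[...,1]<-.345)):
    Q=P[m&k]; print(nm,len(Q),Q.mean(0).round(4),Q.min(0).round(4),Q.max(0).round(4))
```

```text
[ 0.45778041 -0.30624808  0.30162086] 0.0908507027522855
180 [316 329] [ 0.4551 -0.2878  0.0487] 0.0513
184 [316 329] [ 0.4556 -0.2925  0.0478] 0.0505
188 [316 329] [ 0.4561 -0.2973  0.046 ] 0.0487
192 [317 329] [ 0.4571 -0.3021  0.0454] 0.0485
196 [317 329] [ 0.4576 -0.307   0.0438] 0.0456
200 [316 329] [ 0.4576 -0.3121  0.0421] 0.0454
204 [319 326] [ 0.458  -0.3167  0.0432] 0.0446
220 [317 329] [ 0.4608 -0.3376  0.0356] 0.0385
224 [317 329] [ 0.4613 -0.3429  0.0342] 0.0377
228 [317 329] [ 0.4619 -0.3483  0.0325] 0.0362
232 [317 329] [ 0.4624 -0.3537  0.0311] 0.0338
236 [317 329] [ 0.463  -0.3591  0.03  ] 0.0333
240 [318 327] [ 0.4629 -0.3644  0.0297] 0.0322
244 [319 326] [ 0.4635 -0.3699  0.0283] 0.0294
248 [320 326] [ 0.4647 -0.3755  0.0271] 0.0281
gl 132 [ 0.5144 -0.3123  0.0368] [ 0.5051 -0.3265  0.0229] [ 0.5236 -0.3047  0.0492]
gu 93 [ 0.5214 -0.3785  0.0175] [ 0.5138 -0.393   0.0071] [ 0.529  -0.3721  0.0301]
```

Call:
send_rows --pt "-0.4 0 0.4" --pt "-0.4 0 0.7" --pt "0 0 0.8" --pt "0 0 0.8" --pt "0 0 0.7" --pt "0 0 0.6" --pt "0 0 0.4" --pt "0 0 0.3" --pt "0 0 0.2" --pt "0 0 0" --pt "0 0 0" --twist '[0,0,0,0,0,0,0,0,0,0,0]' --gripper 91

```text
t: 11.35
tcp_pos: [0.4635, -0.3546, 0.0095]
tcp_rot: [0.001, 0.67, 0.742, 0.0]
wrist_force: [0.9, 0.3, 0.3]
opening: 0.0908
grip_force: 0.0
```

Call:
send_rows --pt "0 0 0" --pt "0 0 0" --pt "0 0 0" --pt "0 0 0" --pt "0 0 0" --pt "0 0 0" --pt "0 0 0" --pt "0 0 0" --pt "0 0 0" --pt "0 0 0" --pt "0 0 0" --pt "0 0 0" --pt "0 0 0" --twist '[0,0,0,0,0,0,0,0,0,0,0,0,0]' --gripper 0

```text
t: 12.98
tcp_pos: [0.4631, -0.3543, 0.0089]
tcp_rot: [0.0, 0.67, 0.742, 0.0]
wrist_force: [-0.4, -0.8, 1.9]
opening: 0.0006
grip_force: 0.8
```

Run:
```python
from h import *
p,d=viewer.capture("wrist"); q,_=viewer.capture("side"); q=q[300:460,220:460]
a=cv2.resize(p,(400,300)); b=cv2.resize(q,(400,267),interpolation=cv2.INTER_CUBIC); cv2.imwrite("pics/w5.png",np.vstack([a,b]))
```

```text
(no output)
```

View pics/w5.png

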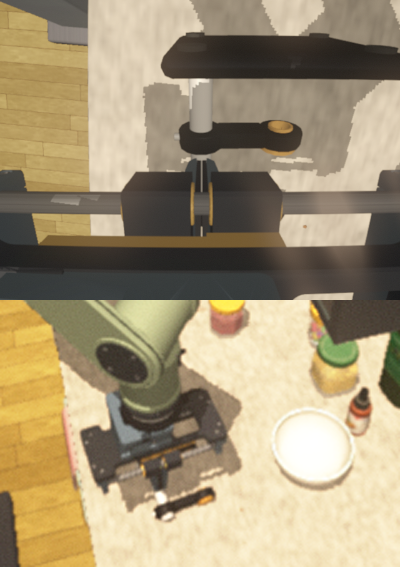

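Run:
```python
from h import *
st=ctrl.read_state(); print(st["tcp_pos"],st["opening"],st["grip_force"],st["wrist_force"])
c=viewer.calibration("wrist"); Ti=np.linalg.inv(c["T_tool_cam"])
def proj(p):
    q=Ti@np.r_[p,1]; n=np.array([[q[0],-q[1],-q[2]]]); return cv2.projectPoints(n,np.zeros(3),np.zeros(3),c["camera_matrix"],c["distortion"])[0].ravel().round(0), (-q[2]).round(4)
for p in ([.016,0,0],[.016,0,-.0188],[.016,.0455,0],[-.016,.0455,0],[0,0,0],[0,.0,-.0188]): print(p,proj(p))
im,d=viewer.capture("wrist")
T=c["T_tool_cam"]; P=cloud("wrist",d,T)  # tool coords
for r in range(240,350,6): print(r,[(u,(P[r,u]*1000).round(0).tolist()) for u in (300,312,322,332)])
```

```text
[ 0.46310212 -0.35431018  0.00887553] 0.0004252482458989599 0.8451177226379514 [-0.78070313 -0.60220236  2.44313263]
[0.016, 0, 0] (array([324., 240.]), np.float64(0.2059))
[0.016, 0, -0.0188] (array([324., 250.]), np.float64(0.1877))
[0.016, 0.0455, 0] (array([409., 240.]), np.float64(0.2059))
[-0.016, 0.0455, 0] (array([406., 296.]), np.float64(0.2139))
[0, 0, 0] (array([323., 268.]), np.float64(0.2099))
[0, 0.0, -0.0188] (array([324., 281.]), np.float64(0.1917))
240 [(300, [25.0, -10.0, -35.0]), (312, [26.0, -5.0, -38.0]), (322, [26.0, -1.0, -38.0]), (332, [26.0, 3.0, -38.0])]
246 [(300, [10.0, -13.0, 9.0]), (312, [24.0, -5.0, -38.0]), (322, [24.0, -1.0, -38.0]), (332, [23.0, 4.0, -37.0])]
252 [(300, [6.0, -13.0, 10.0]), (312, [17.0, -5.0, -27.0]), (322, [18.0, -1.0, -30.0]), (332, [17.0, 4.0, -27.0])]
258 [(300, [2.0, -13.0, 11.0]), (312, [17.0, -5.0, -36.0]), (322, [15.0, -1.0, -27.0]), (332, [17.0, 4.0, -36.0])]
264 [(300, [17.0, -10.0, -42.0]), (312, [17.0, -5.0, -44.0]), (322, [11.0, -1.0, -26.0]), (332, [18.0, 3.0, -44.0])]
270 [(300, [17.0, -10.0, -51.0]), (312, [17.0, -5.0
[... 901 characters left out ...]
0, -5.0, -130.0]), (312, [32.0, -3.0, -123.0]), (322, [32.0, -1.0, -122.0]), (332, [32.0, 1.0, -122.0])]
324 [(300, [34.0, -5.0, -130.0]), (312, [31.0, -3.0, -123.0]), (322, [32.0, -1.0, -125.0]), (332, [31.0, 1.0, -123.0])]
330 [(300, [34.0, -5.0, -131.0]), (312, [30.0, -3.0, -123.0]), (322, [30.0, -1.0, -124.0]), (332, [30.0, 1.0, -124.0])]
336 [(300, [32.0, -5.0, -130.0]), (312, [29.0, -3.0, -124.0]), (322, [29.0, -1.0, -124.0]), (332, [29.0, 1.0, -125.0])]
342 [(300, [31.0, -5.0, -131.0]), (312, [27.0, -3.0, -124.0]), (322, [27.0, -1.0, -123.0]), (332, [26.0, 1.0, -122.0])]
348 [(300, [29.0, -5.0, -130.0]), (312, [2.0, -4.0, -84.0]), (322, [-35.0, -1.0, -22.0]), (332, [2.0, 3.0, -84.0])]
```

Run:
```python
from h import *
c=viewer.calibration("wrist"); T=c["T_tool_cam"]
for f in("w1","w4"):
    P=cloud("wrist",np.load(f"pics/{f}.npz")["d"],T); 
    Q=P[(P[...,2]>-.12)&(P[...,2]<.06)]; print(f,len(Q))
    for lo,hi in((-.12,-.08),(-.08,-.05),(-.05,-.03),(-.03,-.01),(-.01,.02),(.02,.06)):
        k=Q[(Q[:,2]>lo)&(Q[:,2]<hi)]; print(lo,hi,len(k), k.min(0).round(3) if len(k) else "", k.max(0).round(3) if len(k) else "")
```

```text
w1 18047
-0.12 -0.08 11986 [-0.026 -0.082 -0.12 ] [ 0.039  0.079 -0.08 ]
-0.08 -0.05 4118 [-0.017 -0.059 -0.08 ] [ 0.018  0.057 -0.05 ]
-0.05 -0.03 1773 [-0.008 -0.056 -0.05 ] [ 0.018  0.055 -0.03 ]
-0.03 -0.01 170 [-0.009 -0.052 -0.03 ] [ 0.017  0.051 -0.027]
-0.01 0.02 0  
0.02 0.06 0  
w4 18067
-0.12 -0.08 12021 [-0.027 -0.081 -0.12 ] [ 0.039  0.079 -0.08 ]
-0.08 -0.05 4104 [-0.017 -0.058 -0.08 ] [ 0.018  0.057 -0.05 ]
-0.05 -0.03 1776 [-0.008 -0.056 -0.05 ] [ 0.018  0.055 -0.03 ]
-0.03 -0.01 166 [-0.009 -0.052 -0.03 ] [ 0.018  0.051 -0.027]
-0.01 0.02 0  
0.02 0.06 0
```

The finger ends show up at tool z ≈ -27 mm, not 0, and the table and column heights agree with the camera. So the fingers closed just above the column, and I have to go about 27 mm lower. I'll open and descend gently.

Call:
send_rows --pt "0 0 -0.1" --pt "0 0 0" --pt "0 0 0" --pt "0 0 0" --pt "0 0 0" --pt "0 0 0" --pt "0 0 0" --twist '[0,0,0,0,0,0,0]' --gripper 60

```text
t: 14.0
tcp_pos: [0.463, -0.3542, 0.0148]
tcp_rot: [-0.0, 0.67, 0.742, 0.0]
wrist_force: [0.2, -0.7, -0.5]
opening: 0.0598
grip_force: 0.0
```

Call:
send_rows --pt "0 0 0.1" --pt "0 0 0.1" --pt "0 0 0.1" --pt "0 0 0.1" --pt "0 0 0.08" --pt "0 0 0.06" --pt "0 0 0" --pt "0 0 0" --twist '[0,0,0,0,0,0,0,0]'

```text
t: 15.0
tcp_pos: [0.4632, -0.3543, -0.0174]
tcp_rot: [0.0, 0.67, 0.742, 0.0]
wrist_force: [0.3, -0.0, 0.1]
opening: 0.0599
grip_force: 0.0
```

Call:
send_rows --pt "0 0 0" --pt "0 0 0" --pt "0 0 0" --pt "0 0 0" --pt "0 0 0" --pt "0 0 0" --pt "0 0 0" --pt "0 0 0" --twist '[0,0,0,0,0,0,0,0]' --gripper 0

```text
t: 16.0
tcp_pos: [0.4629, -0.3542, -0.0176]
tcp_rot: [-0.0, 0.67, 0.742, -0.0]
wrist_force: [-1.1, 0.4, -0.0]
opening: 0.0153
grip_force: 30.0
```

Held (15.3 mm, 30 N). Now the arc.

Call:
send_rows --pt "0.04 0 -0.1" --pt "0.04 0 -0.1" --pt "0.04 0 -0.1" --pt "0.05 0 -0.1" --pt "0.06 0 -0.1" --pt "0.07 0 -0.1" --pt "0.07 0 -0.1" --pt "0.07 0 -0.1" --pt "0.09 0 -0.08" --pt "0.09 0 -0.08" --pt "0.09 0 -0.08" --pt "0.09 0 -0.08" --pt "0 0 0" --twist '[0,0,0,0,0,0,0,0,0,0,0,0,0]'

```text
t: 17.62
tcp_pos: [0.4582, -0.3058, 0.0499]
tcp_rot: [-0.0, 0.67, 0.742, 0.0]
wrist_force: [1.0, 0.4, -4.5]
opening: 0.0157
grip_force: 30.0
```

Run:
```python
from h import *
st=ctrl.read_state(); print(st["opening"],st["grip_force"],st["moment"])
st=ctrl.read_state(); T=Twc("wrist",st); im,d=viewer.capture("wrist"); P=cloud("wrist",d,T)
q,dq=viewer.capture("side"); S=cloud("side",dq,Twc("side"))
a=cv2.resize(im,(400,300)); b=cv2.resize(q[300:460,220:460],(400,267),interpolation=cv2.INTER_CUBIC); cv2.imwrite("pics/w6.png",np.vstack([a,b]))
```

```text
0.015701800849116543 29.99883323907852 [-0.28369097 -0.07272289 -0.00763626]
```

View pics/w6.png

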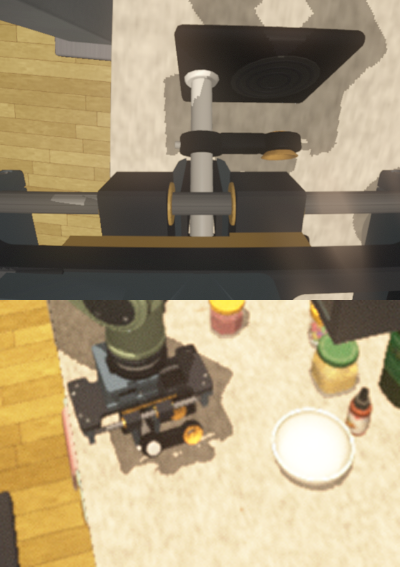

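The stand is tilted about 30° with the base coming off its edge, and the column is well held. A bit further, then release.

Call:
send_rows --pt "0.08 0 -0.04" --pt "0.08 0 -0.04" --pt "0.08 0 -0.04" --pt "0.07 0 -0.03" --pt "0 0 0" --pt "0 0 0" --twist '[0,0,0,0,0,0]'

```text
t: 18.48
tcp_pos: [0.4562, -0.288, 0.0588]
tcp_rot: [-0.0, 0.67, 0.742, -0.0]
wrist_force: [-2.1, -1.3, -0.9]
opening: 0.015
grip_force: 30.0
```

Run:
```python
from h import *
st=ctrl.read_state(); T=Twc("wrist",st); im,d=viewer.capture("wrist"); P=cloud("wrist",d,T)
print(st["opening"],st["grip_force"],st["moment"])
# column surface between base and lower arm
m=(im.min(2)>110)&(P[...,2]>.01)&(abs(P[...,0]-.455)<.03)&(P[...,1]>-.31)&(P[...,1]<-.2)
for r in range(60,250,8):
    k=m[r]
    if k.sum()>6: print(r,P[r][k].mean(0).round(4))
```

```text
0.014961801851041383 30.000058114528656 [-0.68399193  0.11326392 -0.10226957]
132 [ 0.4482 -0.2174  0.0585]
140 [ 0.4486 -0.2213  0.0564]
148 [ 0.4487 -0.2253  0.0553]
156 [ 0.4496 -0.229   0.0584]
164 [ 0.4502 -0.2325  0.0639]
172 [ 0.4504 -0.2362  0.0666]
180 [ 0.451  -0.2397  0.0692]
188 [ 0.4513 -0.2433  0.0715]
196 [ 0.4519 -0.2467  0.0738]
204 [ 0.4522 -0.2501  0.0766]
236 [ 0.4359 -0.2658  0.0826]
```

Call:
send_rows --pt "0 0 0" --pt "0 0 0" --pt "0 0 0" --pt "0.1 0 -0.2" --pt "0.2 0 -0.4" --pt "0.2 0 -0.6" --pt "0.2 0 -0.7" --pt "0 0 -0.7" --pt "0 0 -0.6" --pt "0 0 -0.4" --pt "0 0 -0.2" --pt "0 0 0" --twist '[0,0,0,0,0,0,0,0,0,0,0,0]' --gripper 91

```text
t: 20.02
tcp_pos: [0.4523, -0.2462, 0.2874]
tcp_rot: [0.001, 0.67, 0.742, 0.0]
wrist_force: [0.7, -0.0, -1.4]
opening: 0.0911
grip_force: 0.0
```

Run:
```python
from h import *
st=ctrl.read_state(); T=Twc("wrist",st); im,d=viewer.capture("wrist"); np.savez("pics/w7.npz",d=d,T=T); cv2.imwrite("pics/w7f.png",im)
q,dq=viewer.capture("side"); cv2.imwrite("pics/s7.png",q); np.save("pics/s7.npy",dq)
t,dt=viewer.capture("top"); cv2.imwrite("pics/t7.png",t); np.save("pics/t7.npy",dt)
a=cv2.resize(im,(400,300)); b=cv2.resize(q[270:430,220:460],(400,267),interpolation=cv2.INTER_CUBIC); cv2.imwrite("pics/w7.png",np.vstack([a,b]))
```

```text
(no output)
```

View pics/w7.png

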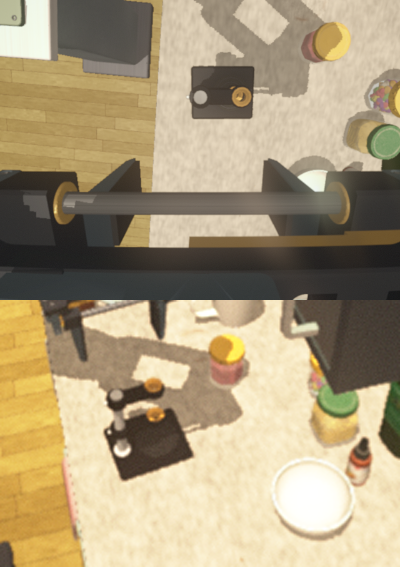

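The stand is upright on its base, with the upper guide at wrist pixel (386,155). Now to measure the guide and the rod.

Run:
```python
from h import *
im=cv2.imread("pics/w7f.png"); z=np.load("pics/w7.npz"); P=cloud("wrist",z["d"],z["T"]); hsv=cv2.cvtColor(im,cv2.COLOR_BGR2HSV)
m=np.zeros((480,640),bool); m[135:175,365:405]=1; m&=(hsv[...,1]>110)&(hsv[...,2]>80)&(hsv[...,0]<30)
v,u=np.nonzero(m); (c,r),_,_=[*cv2.minEnclosingCircle(np.c_[u,v].astype(np.float32)),0][0:1]+[0,0] if 0 else (cv2.minEnclosingCircle(np.c_[u,v].astype(np.float32)),0,0)
print("guide px",len(u),u.mean(),v.mean(),c,r,"zmed",np.nanmedian(P[...,2][m]),"max",np.nanmax(P[...,2][m]),"onplane",onplane("wrist",[c,(u.mean(),v.mean())],.146,z["T"]).round(4))
Q=P[m&(P[...,2]>.138)]; print("ring cloud",len(Q),Q.min(0),Q.max(0),Q.mean(0))
# column cap: bright
m2=np.zeros((480,640),bool); m2[140:175,300:345]=1; m2&=(im.min(2)>120)&(P[...,2]>.13); v,u=np.nonzero(m2); print("cap",u.mean(),v.mean(),onplane("wrist",[(u.mean(),v.mean())],.15,z["T"]).round(4),np.nanmedian(P[m2],0))
# base rectangle
m3=(P[...,2]>.006)&(P[...,2]<.022)&(im.max(2)<80)&(abs(P[...,0]-.49)<.1)&(abs(P[...,1]+.2)<.1)
xy=P[m3][:,:2].astype(np.float32); print("base",cv2.minAreaRect(xy*1000),np.median(P[m3][:,2]))
for n,f in(("side","s7"),("top","t7")):
    im=cv2.imread(f"pics/{f}.png"); S=cloud(n,np.load(f"pics/{f}.npy"),Twc(n)); hsv=cv2.cvtColor(im,cv2.COLOR_BGR2HSV)
    m=(hsv[...,1]>110)&(S[...,2]>.138)&(S[...,2]<.16)&(abs(S[...,0]-.5)<.06)&(abs(S[...,1]+.2)<.06)
    v,u=np.nonzero(m); print(n,len(u), S[m].mean(0).round(4),S[m].min(0).round(4),S[m].max(0).round(4))
```

```text
guide px 822 385.6824817518248 154.1094890510949 (383.27606201171875, 152.62576293945312) 19.196903228759766 zmed 0.14225131447594896 max 0.14655528489994835 onplane [[ 0.4984 -0.1867  0.146 ]
 [ 0.5006 -0.1878  0.146 ]]
ring cloud 631 [ 0.48492099 -0.20239237  0.13804806] [ 0.51611976 -0.17472742  0.14655528] [ 0.50190978 -0.18824931  0.14284355]
cap 319.18897637795277 155.21784776902888 [[ 0.444  -0.1944  0.15  ]] [ 0.44444871 -0.19458195  0.14900307]
base ((485.51104736328125, -179.5943603515625), (116.16175842285156, 75.37642669677734), 6.061094760894775) 0.012829665447889937
side 94 [ 0.4949 -0.1926  0.143 ] [ 0.4406 -0.2126  0.1383] [ 0.5166 -0.1793  0.1494]
top 69 [ 0.5002 -0.1897  0.1446] [ 0.4836 -0.2046  0.1381] [ 0.5153 -0.1752  0.1552]
```

Call:
send_rows --pt "0.4 0.02 -0.1" --pt "0.8 0.02 -0.1" --pt "0.9 0.02 0" --pt "0.9 0.02 0" --pt "0.9 0.02 0" --pt "0.9 0.02 0" --pt "0.9 0 0" --pt "0.6 0 0" --pt "0.3 0 0" --pt "0 0 0" --pt "0 0 0" --twist '[0,0,0,0,0,0,0,0,0,0,0]'

```text
t: 21.55
tcp_pos: [0.4189, 0.1478, 0.2981]
tcp_rot: [-0.0, 0.67, 0.742, -0.001]
wrist_force: [0.3, 0.4, 0.3]
opening: 0.0909
grip_force: 0.0
```

Run:
```python
from h import *
st=ctrl.read_state(); T=Twc("wrist",st); im,d=viewer.capture("wrist"); P=cloud("wrist",d,T); cv2.imwrite("pics/w8.png",im); np.savez("pics/w8.npz",d=d,T=T)
print(st["t"],st["tcp_pos"])
hsv=cv2.cvtColor(im,cv2.COLOR_BGR2HSV)
m=(hsv[...,1]>90)&(P[...,2]>.15)&(P[...,2]<.21)&(abs(P[...,0]-.42)<.05)&(abs(P[...,1]-.22)<.06)
n,lab,stt,cen=cv2.connectedComponentsWithStats(m.astype(np.uint8)); i=1+stt[1:,4].argmax(); m=lab==i
v,u=np.nonzero(m); Q=P[m]; print(stt[i],Q.min(0).round(4),Q.max(0).round(4),Q.mean(0).round(4))
print("top of knob",Q[Q[:,2]>Q[:,2].max()-.005].mean(0).round(4))
A=np.c_[2*Q,np.ones(len(Q))]; s=np.linalg.lstsq(A,(Q**2).sum(1),rcond=None)[0]; print("sphere",s[:3].round(4),np.sqrt(s[3]+s[:3]@s[:3]).round(4))
m=(P[...,2]>.03)&(P[...,2]<.045)&(abs(P[...,0]-.42)<.06)&(abs(P[...,1]-.19)<.1); print("block",cv2.minAreaRect((P[m][:,:2]*1000).astype(np.float32)))
```

```text
21.55 [0.41890765 0.14780046 0.29808604]
[ 312   93   38   39 1165] [0.4015 0.2199 0.1679] [0.4303 0.2481 0.2   ] [0.4157 0.2337 0.1952]
top of knob [0.4158 0.2344 0.1972]
sphere [0.416  0.2344 0.1845] 0.0151
block ((424.7069091796875, 193.8216552734375), (64.20811462402344, 129.8202362060547), 2.516381025314331)
```

View pics/w8.png

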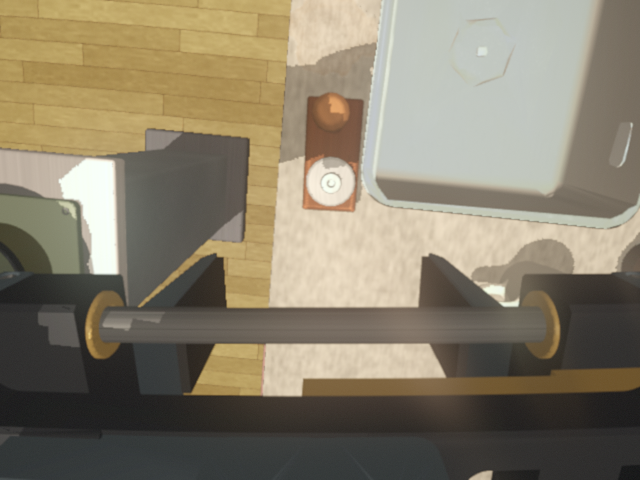

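The knob is at (332,112), with its axis at about (0.416, 0.234). It leans about 3° out of the bore (0.423, 0.228), and its top at z=0.200 is as expected. Going for the grasp.

Call:
send_rows --pt "0.4 0.05 0" --pt "0.6 0.05 0" --pt "0.44 0 0.1" --pt "0 0 0.5" --pt "0 0 0.6" --pt "0 0 0.6" --pt "0 0 0.5" --pt "0 0 0.3" --pt "0 0 0.2" --pt "0 0 0.03" --pt "0 0 0" --pt "0 0 0" --twist '[0,0,0,0,0,0,0,0,0,0,0,0]'

```text
t: 23.1
tcp_pos: [0.4168, 0.2353, 0.1296]
tcp_rot: [0.0, 0.67, 0.742, 0.001]
wrist_force: [0.0, 0.2, 0.6]
opening: 0.0908
grip_force: 0.0
```

Call:
send_rows --pt "0 0 0" --pt "0 0 0" --pt "0 0 0" --pt "0 0 0" --pt "0 0 0" --pt "0 0 0" --pt "0 0 0" --pt "0 0 0" --pt "0 0 0" --pt "0 0 0" --twist '[0,0,0,0,0,0,0,0,0,0]' --gripper 0

```text
t: 24.35
tcp_pos: [0.417, 0.2352, 0.129]
tcp_rot: [0.0, 0.67, 0.742, 0.001]
wrist_force: [4.0, 0.2, -2.6]
opening: 0.029
grip_force: 29.8
```

Call:
send_rows --pt "0.005 -0.005 -0.1" --pt "0.01 -0.01 -0.2" --pt "0.01 -0.01 -0.2" --pt "0.01 -0.01 -0.3" --pt "0 0 -0.4" --pt "0 0 -0.5" --pt "0 0 -0.5" --pt "0 0 -0.4" --pt "0 0 -0.3" --pt "0 0 -0.1" --pt "0 0 0" --pt "0 0 0" --twist '[0,0,0,0,0,0,0,0,0,0,0,0]'

```text
t: 25.85
tcp_pos: [0.4131, 0.2367, 0.3079]
tcp_rot: [-0.001, 0.67, 0.742, -0.001]
wrist_force: [-0.2, 0.1, -2.4]
opening: 0.0287
grip_force: 29.9
```

```bash
cat > rod.py <<'E'
from h import *
# shaft points below grip, from side + top + wrist depth clouds, near the tcp axis
def shaft(cams=("side","top","wrist"),save=""):
    st=ctrl.read_state(); g=st["tcp_pos"]; kz=g[2]+.0455
    for n in cams:
        T=Twc(n,st); im,d=viewer.capture(n); P=cloud(n,d,T)
        if save: cv2.imwrite(f"pics/{save}_{n}.png",im); np.save(f"pics/{save}_{n}.npy",d)
        m=(np.hypot(P[...,0]-g[0],P[...,1]-g[1])<.03)&(P[...,2]<kz-.035)&(P[...,2]>kz-.172)
        Q=P[m]
        if len(Q)<15: print(n,len(Q)); continue
        v=T[:3,3]-Q.mean(0); 
        c,ax=Q.mean(0),np.linalg.svd(Q-Q.mean(0))[2][0]; ax=ax*np.sign(ax[2])
        v=v-ax*(v@ax); v/=np.linalg.norm(v); c=c-v*.005
        f=lambda z:(c+ax*(z-c[2])/ax[2])
        print(n,len(Q),"zrange",Q[:,2].min().round(4),Q[:,2].max().round(4),"slope",(ax/ax[2]).round(3)[:2],"knob",f(kz).round(4),"tip",f(kz-.166).round(4))
    print("tcp",g.round(4),"t",st["t"],"F",st["wrist_force"].round(1),st["opening"].round(4))
E
python3 -c "from rod import *; shaft(save='r1')"
```

```text
side 151 zrange 0.1867 0.3172 slope [-0.011  0.034] knob [0.4146 0.2344 0.3534] tip [0.4165 0.2287 0.1874]
top 35 zrange 0.1859 0.2969 slope [0.019 0.01 ] knob [0.4159 0.23   0.3534] tip [0.4127 0.2283 0.1874]
wrist 517 zrange 0.1861 0.3182 slope [-0.011  0.045] knob [0.4126 0.2355 0.3534] tip [0.4145 0.228  0.1874]Traceback (most recent call last):
  File "<string>", line 1, in <module>
    from rod import *; shaft(save='r1')
                       ~~~~~^^^^^^^^^^^
  File "rod.py", line 16, in shaft
    print("tcp",g.round(4),"t",st["t"],"F",st["wrist_force"].round(1),st["opening"].round(4))
                                                                      ^^^^^^^^^^^^^^^^^^^
AttributeError: 'float' object has no attribute 'round'
```

Call:
send_rows --pt "-0.2 0.02 0" --pt "-0.4 0.05 0" --pt "-0.6 0.06 0" --pt "-0.75 0.08 0" --pt "-0.8 0.08 0" --pt "-0.8 0.08 0" --pt "-0.8 0.08 0" --pt "-0.8 0.08 0" --pt "-0.7 0.07 0" --pt "-0.55 0.06 0" --pt "-0.35 0.04 0" --pt "-0.2 0.02 0" --pt "-0.1 0 0" --pt "0 0 0" --pt "0 0 0" --pt "0 0 0" --twist '[0,0,0,0,0,0,0,0,0,0,0,0,0,0,0,0]'

```text
t: 28.0
tcp_pos: [0.4998, -0.1789, 0.309]
tcp_rot: [0.0, 0.67, 0.742, 0.0]
wrist_force: [-0.2, 0.8, -2.8]
opening: 0.0282
grip_force: 29.9
```

```bash
sed -i 's/st\["opening"\].round(4)/round(st["opening"],4)/' rod.py; python3 -c "from rod import *; shaft(save='r2')"
python3 - <<'E'
from h import *
im=cv2.imread("pics/r2_wrist.png"); st=ctrl.read_state(); T=Twc("wrist",st); P=cloud("wrist",np.load("pics/r2_wrist.npy"),T); hsv=cv2.cvtColor(im,cv2.COLOR_BGR2HSV)
for n in("wrist","side","top"):
    im=cv2.imread(f"pics/r2_{n}.png"); T=Twc(n,st); P=cloud(n,np.load(f"pics/r2_{n}.npy"),T); hsv=cv2.cvtColor(im,cv2.COLOR_BGR2HSV)
    m=(hsv[...,1]>110)&(P[...,2]>.139)&(P[...,2]<.152)&(abs(P[...,0]-.5)<.03)&(abs(P[...,1]+.19)<.04); Q=P[m]
    if len(Q): print(n,"ring",len(Q),Q.mean(0).round(4),((Q.min(0)+Q.max(0))/2).round(4))
    m=(im.min(2)>120)&(P[...,2]>.144)&(P[...,2]<.156)&(abs(P[...,0]-.444)<.015)&(abs(P[...,1]+.194)<.02); Q=P[m]
    if len(Q): print(n,"cap",len(Q),Q.mean(0).round(4))
E
```

```text
side 195 zrange 0.1886 0.3158 slope [-0.011  0.032] knob [ 0.5011 -0.1819  0.3545] tip [ 0.503  -0.1872  0.1885]
top 0
wrist 516 zrange 0.1878 0.2966 slope [-0.013  0.044] knob [ 0.4993 -0.18    0.3545] tip [ 0.5015 -0.1874  0.1885]
tcp [ 0.4998 -0.1789  0.309 ] t 28.0 F [-0.2  0.8 -2.8] 0.0282
wrist ring 416 [ 0.5015 -0.1863  0.1429] [ 0.5019 -0.1879  0.1427]
wrist cap 303 [ 0.4452 -0.1941  0.1489]
side ring 76 [ 0.5019 -0.1902  0.1434] [ 0.4963 -0.191   0.1442]
side cap 45 [ 0.446  -0.1966  0.1492]
top cap 6 [ 0.4359 -0.1962  0.1493]
```

Call:
send_rows --pt "0 0 0.1" --pt "-0.01 0 0.2" --pt "-0.01 0 0.2" --pt "0 0 0.12" --pt "0 0 0.1" --pt "0 0 0.1" --pt "0 0 0.08" --pt "0 0 0" --pt "0 0 0" --twist '[0,0,0,0,0,0,0,0,0]'

```text
t: 29.28
tcp_pos: [0.5001, -0.1808, 0.2551]
tcp_rot: [0.0, 0.67, 0.742, 0.0]
wrist_force: [0.9, 0.5, -1.6]
opening: 0.0285
grip_force: 29.9
```

```bash
python3 -c "from rod import *; shaft(cams=('side','wrist'),save='r3'); print(ctrl.read_state()['moment'])"
```

```text
side 325 zrange 0.1293 0.2609 slope [0.058 0.058] knob [ 0.5074 -0.1814  0.3006] tip [ 0.4978 -0.1909  0.1346]
wrist 1785 zrange 0.1299 0.2429 slope [0.122 0.071] knob [ 0.5155 -0.1785  0.3006] tip [ 0.4952 -0.1903  0.1346]
tcp [ 0.5001 -0.1808  0.2551] t 29.275 F [ 0.9  0.5 -1.6] 0.0285
[-0.0956642   0.07289284 -0.0126087 ]
```

No contact force with the tip 11 mm below the mouth, so it is in the upper guide. Continuing down.

Call:
send_rows --pt "-0.005 0.002 0.1" --pt "-0.01 0.002 0.15" --pt "-0.01 0.002 0.15" --pt "-0.005 0.002 0.15" --pt "-0.005 0.002 0.15" --pt "-0.005 0 0.1" --pt "0 0 0" --pt "0 0 0" --twist '[0,0,0,0,0,0,0,0]'

```text
t: 30.38
tcp_pos: [0.501, -0.1831, 0.2071]
tcp_rot: [0.0, 0.67, 0.742, 0.0]
wrist_force: [0.1, 0.6, -2.4]
opening: 0.0283
grip_force: 29.9
```

```bash
cat > see.py <<'E'
from h import *
def see(tag):
    st=ctrl.read_state(); g=st["tcp_pos"]; kz=g[2]+.0455; print("tip z est",round(kz-.166,4),st["wrist_force"].round(1),st["moment"].round(2),st["opening"])
    for n in("wrist","side"):
        T=Twc(n,st); im,d=viewer.capture(n); P=cloud(n,d,T); cv2.imwrite(f"pics/{tag}_{n}.png",im); hsv=cv2.cvtColor(im,cv2.COLOR_BGR2HSV)
        for a,b in((.152,kz-.045),(.086,.124),(.02,.055)):
            m=(np.hypot(P[...,0]-.501,P[...,1]+.188)<.014)&(P[...,2]>a)&(P[...,2]<b)&(hsv[...,1]<110)&(im.max(2)>60); Q=P[m]
            if len(Q)>8: print(n,(a,round(b,3)),len(Q),Q.mean(0).round(4),Q.min(0).round(4),Q.max(0).round(4))
        m=(im.min(2)>120)&(P[...,2]>.144)&(P[...,2]<.156)&(abs(P[...,0]-.444)<.02)&(abs(P[...,1]+.194)<.025); Q=P[m]
        if len(Q): print(n,"cap",len(Q),Q.mean(0).round(4))
E
python3 -c "from see import *; see('r4')"
```

```text
tip z est 0.0866 [ 0.1  0.6 -2.4] [-0.08  0.02  0.01] 0.02826022826105332
wrist (0.152, np.float64(0.208)) 267 [ 0.501  -0.1827  0.1737] [ 0.496  -0.1883  0.1522] [ 0.5066 -0.1805  0.1954]
wrist cap 549 [ 0.4451 -0.1942  0.1489]
side (0.152, np.float64(0.208)) 73 [ 0.502  -0.1932  0.1796] [ 0.4969 -0.1978  0.1525] [ 0.5084 -0.1879  0.2068]
side (0.086, 0.124) 30 [ 0.5035 -0.1964  0.1054] [ 0.4985 -0.1988  0.0879] [ 0.5092 -0.1932  0.1183]
side cap 45 [ 0.446  -0.1968  0.1497]
```

Call:
send_rows --pt "-0.02 0 0.08" --pt "-0.02 0 0.08" --pt "-0.02 0 0.08" --pt "-0.01 0 0.08" --pt "-0.01 0 0.08" --pt "0 0 0.05" --pt "0 0 0" --pt "0 0 0" --twist '[0,0,0,0,0,0,0,0]'

```text
t: 31.48
tcp_pos: [0.5012, -0.1878, 0.1794]
tcp_rot: [-0.0, 0.67, 0.742, -0.0]
wrist_force: [0.4, 2.5, -4.0]
opening: 0.0286
grip_force: 30.0
```

```bash
python3 -c "from see import *; see('r5')"
```

```text
tip z est 0.0589 [ 0.4  2.5 -4. ] [ 0.79 -0.23 -0.03] 0.028559678148624885
wrist (0.152, np.float64(0.18)) 123 [ 0.5006 -0.1846  0.1597] [ 0.4955 -0.1876  0.1522] [ 0.5063 -0.1834  0.1688]
wrist cap 684 [ 0.445  -0.1944  0.1489]
side (0.152, np.float64(0.18)) 36 [ 0.5016 -0.1958  0.1672] [ 0.497  -0.199   0.1521] [ 0.5069 -0.1911  0.1797]
side (0.086, 0.124) 34 [ 0.5018 -0.1962  0.1036] [ 0.4966 -0.1993  0.0886] [ 0.5065 -0.1918  0.1187]
side cap 51 [ 0.4463 -0.1962  0.1492]
```

The shaft is now nearly vertical, the side force is small, and the tip is at the lower guide's underside. Going 24 mm further.

Call:
send_rows --pt "0 0 0.07" --pt "0 0 0.07" --pt "0 0 0.07" --pt "0 0 0.07" --pt "0 0 0.07" --pt "0 0 0.05" --pt "0 0 0" --pt "0 0 0" --twist '[0,0,0,0,0,0,0,0]'

```text
t: 32.58
tcp_pos: [0.5012, -0.1879, 0.1554]
tcp_rot: [-0.0, 0.67, 0.742, -0.0]
wrist_force: [0.8, 3.2, -4.6]
opening: 0.0285
grip_force: 30.0
```

Run:
```python
from see import *; see('r6')
im=cv2.imread("pics/r6_side.png"); cv2.imwrite("pics/r6c.png",cv2.resize(im[280:390,250:360],(550,550),interpolation=cv2.INTER_CUBIC))
```

```text
tip z est 0.0349 [ 0.8  3.2 -4.6] [ 0.73 -0.17  0.05] 0.028472921233673867
wrist cap 676 [ 0.4447 -0.1931  0.149 ]
side (0.086, 0.124) 37 [ 0.5017 -0.1963  0.1025] [ 0.4971 -0.1997  0.0873] [ 0.5072 -0.1896  0.1204]
side (0.02, 0.055) 9 [ 0.502  -0.1959  0.041 ] [ 0.4985 -0.1995  0.0346] [ 0.5069 -0.193   0.0501]
side cap 50 [ 0.4454 -0.1968  0.1494]
```

View pics/r6c.png

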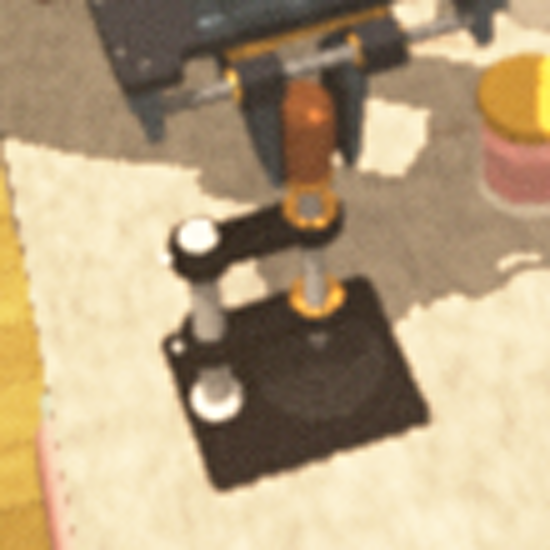

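The shaft passes through both guides, with the stud visible at (318,338) below the lower guide. The tip reads z ≈ 0.035, which is 25 mm out, and the knob is clear of the upper guide. I'll let it settle, then hand in.

Call:
send_rows --pt "0.01 0 0" --pt "0 0 0" --pt "0 0 0" --pt "0 0 0" --pt "0 0 0" --pt "0 0 0" --pt "0 0 0" --pt "0 0 0" --twist '[0,0,0,0,0,0,0,0]'

```text
t: 33.67
tcp_pos: [0.5012, -0.1873, 0.1559]
tcp_rot: [0.0, 0.67, 0.742, -0.0]
wrist_force: [0.9, 0.9, -3.1]
opening: 0.0284
grip_force: 30.0
```

Run:
```python
from see import *; see('r7'); print(ctrl.job_done())
```

```text
tip z est 0.0354 [ 0.9  0.9 -3.1] [ 0.38 -0.03  0.01] 0.028449288469943036
wrist cap 653 [ 0.4447 -0.1929  0.149 ]
side (0.086, 0.124) 36 [ 0.5017 -0.1959  0.103 ] [ 0.4966 -0.1992  0.0889] [ 0.507  -0.191   0.1185]
side (0.02, 0.055) 10 [ 0.502  -0.1962  0.0395] [ 0.4984 -0.1978  0.0202] [ 0.5069 -0.1929  0.0477]
side cap 47 [ 0.4454 -0.1973  0.1497]
the job is handed in; nothing more can be done
None
```

The job is handed in at about 34 s: the stand is upright and the rod, still held by its knob, runs through both guides with its tip about 25 mm below the lower one and the knob clear of the upper one; the fingers ended about 27 mm short of the stated TCP, so the first two grasps at the stand missed, without moving it.

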